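# Wedge a sand core tight in its clamping fixture

## Robot

A 6-joint arm with a two-finger parallel gripper is mounted at the origin on the work surface. World frame = base frame: x ahead of the robot, y to its left, z up, the work surface at z = 0. Lengths are in m, angles in rad, forces in N, time in s.
With the tool pointing down it reaches from about 0.375 to 0.975 m from the base axis. Payload 3.8 kg.
Tool frame: the origin (TCP) lies at the very end of the fingers, on their centre line; the grasp point (between the pads) lies behind it (bot.tcp_to_grasp is the y of the grasp point in the tool frame, in m); y points along the fingers, z is the direction in which the jaws open and shut, and the axes are right-handed (so a half turn about y gives the same grasp; the last joint's range is limited). The gripper opens to 85 mm and grips with 20 to 120 N. Pads are 22 mm wide; open, the fingers measure 114 mm over their backs; the gripper's body (76 mm by 85 mm) begins 54 mm behind the grasp point. The pads swing forward as they close: fully open they stand 13 mm farther back than shut.
Start: joints at [1.29, 0.264, 1.604, -0, 1.274, -0.037], TCP at [0.163, 0.655, 0.231] pointing down, gripper open.
Joint ranges: [-2.63, 2.63], [-0.94, 2.18], [0.31, 2.57], [-1.31, 4.45], [0, 2.66], [-2.55, 2.55]. Speed limits (rad/s): [2.57, 2.57, 3.14, 3.14, 3.14, 3.14].

## Interface

Orientations are given as a rotation vector (axis times angle).
In Python, from workcell import bot, optics, workorder gives the robot as it stands.
- The arm moves only by the shell command python3 -m handwheel 'ROWS' [FORCE]. ROWS is JSON, a list of rows, each a list of 7 numbers: the shift along the tool's x, y, z in m, then the turn, a rotation vector about the tool's x, y, z in rad, then the opening, from 0 (shut) to 1 (fully open). A call has 1 to 8 rows; each row shifts and turns the commanded pose from where the row before left it, along the tool's axes as they then stand; what a row does not reach is not made up. A row lasts 1/8 s, in which the tool goes at most 62.5 mm and 10.7 degrees, less where a joint would pass 70% of its speed; a pose out of reach is approached as far as the arm can. A call with a gripper value outside its range is refused whole. The fingers move at their own pace and stop on an object; FORCE is the grip in N (left out, the last holds). Time passes only in rows, so rows that do not move let the fingers close. It gives the time, the measured TCP pose, the force and the opening at its end, in the units of the state.
- bot.read_state(): the state, without advancing time (a new reading comes with each control period).
- optics.read_camera(name): name is "scene" or "top"; returns a dict with "image" (420x560x3 uint8, red, green, blue), "z_map" (420x560 float32, m along the optical axis (not along the pixel's ray), 0 where there is no reading), "mtx" (3x3 intrinsics, pixels), "dist" ([k1, k2, p1, p2, k3] as OpenCV has them; the pictures are not rectified), "world_from_camera" (4x4, takes a point from camera to world coordinates). Camera axes: x right, y down, z forward; pixel columns grow to the right and rows downward; lengths in m; the calibration is good to about 2 mm. A picture is of the moment at which its call begins.
- workorder.finish_job(): hands the job in, once; it reports no verdict.
The state is a dict: "time": time; "q": joint angles; "joint_vel": joint speeds; "joint_torque": joint torques, N m; "tool_pos": TCP position; "tcp_rot": TCP orientation; "wrist_force": force on the tool from outside, world axes, zero at the start; "torque": the same for the moment, N m; "width": opening from 0.0 (shut) to 1.0 (fully open).
Only numpy, scipy, OpenCV 4.12 (cv2) and the standard library are available. Lean on these libraries where they do the work, as an engineer would, in place of code of your own. Each camera call takes 0.05 s, during which the arm holds its last target.

## Task

Lift the terracotta-coloured sand core out of its wooden cradle and lay it, without dropping it, centred on the ribs of the blue fixture between the steel stop and the yellow jaw. Then start the wedge, thin end first, in the slot behind the jaw and let go of it; finally tap or push it on by its red head until it locks and the jaw clamps the core firmly, but do not ram it so hard that the core is crushed. Leave everything else on the bench where it is.

Things in the scene. Friction and masses are not known exactly. Their poses are not given: they have to be found in the camera images.
- core: Terracotta-coloured sand core, about 0.45 kg: cylinder 50 mm diameter, 128 mm long, plus a 36 mm stub of 20 mm at each end (168 mm overall). Origin at its centre, x along its axis. It starts level in a wooden cradle, axis 42 mm above the bench; the cradle's V-rests are 50 mm either side of its middle and at most 40 mm high, so grip its middle across, from above.
- fixture: Blue clamping fixture fixed to the bench. Origin at bench height under the middle of the ribbed bed. x: the way the core lies and the way the wedge is driven (roughly away from the robot); y: from jaw to stop; z up. Base plate 10 mm thick, x -190 to +95, y -150 to +85 mm. The wedge slot runs along x on the -y side, behind the jaw.
- bed (a point): Middle of the bed, fixture x = y = 0, at the level of the rib tops (18 mm above the bench). The core lies here along the fixture's x, axis 25 mm above this point. Pads at x = -48 and +48 mm (20 mm wide, tops 49 mm above the bench) hold it from both sides; between them the core's middle is free for fingers for 35 mm a side (the stop's foot, at y > 37 mm, is 30 mm high).
- stop_line (a point): Nominal middle of the faces of the two steel stop pads, fixture y = +25 mm, 34 mm above the bench. The stop is shimmed anew for each job: its faces lie anywhere from y = +22.5 to +26.5 mm, no reading tells where. They give way on stiff springs, 1 mm per 10 N. The jaw pads stand at y = -32.5 mm when back, so the core has 5 to 9 mm of play; at y of about -4 mm it clears both.
- jaw: Yellow jaw, two pads on a bar, sliding along the fixture's +y to the core (0 to 20 mm); origin coincides with the fixture's origin when fully back. A weak spring (about 1 N) and little friction hold it back. Bar: fixture x -55 to +70, front y = -67.5 mm when back, top 47 mm above the bench; behind it the bar's rear face is inclined 1 in 6 and is one wall of the slot.
- slot_mouth (a point): Middle of the slot's entrance on the base plate, fixture x = -56, y = -93.5 mm, 10 mm above the bench; 23 mm wide with the jaw back. Slot walls: a fixed dark steel abutment, inner face straight along x at y = -105 mm, and the jaw bar's rear face, inclined 1 in 6, at y = -91.2 - x/6 mm (jaw back); both about 48 mm high, x from about -55 to +70 mm.
- wedge: Wooden wedge with red head, 150 mm long, 0.22 kg, lying flat. Origin mid-length at its underside, x to the thin end. Head: x -75 to -35 mm, 36 mm wide, 36 high. Taper: x -35 to +75 mm, 30 high, straight flank at y = -18 (goes along the steel abutment), other flank inclined 1 in 6 from y = +18 to y = 0 at the tip. In the slot it lies flat on the base plate, x along the fixture's x.
- wedge_butt (a point): Centre of the flat, smooth steel cap on the rear of the red head (34 mm square), 75 mm behind the wedge's origin, 18 mm above its underside: tap here. Pushed with 14 to 20 N the wedge sits tight and stays so when let go; 25 N does no harm; a push of 40 N or more may crush the core.
- wedge_tip (a point): Centre of the thin end, 18 mm wide, at wedge x = 75, y = -9 mm, 15 mm above its underside. It enters freely to fixture x = -25 mm (wedge origin then at x = -100, y = -87 mm; driving moves it straight along x). From there it moves the jaw 1 mm per 6 mm against a few newtons; after 30 to 54 mm more, depending on the stop, the core is pinched and the resistance climbs by 2 to 4 N per mm.
- paste_tin: Bystander: steel tin, 76 mm diameter, 100 mm high. Leave alone.
- riser_sleeve: Bystander: pale ring sleeve, 80 mm diameter, 80 mm high. Leave alone.
- riser_sleeve2: Bystander: pale ring sleeve, 70 mm diameter, 70 mm high. Leave alone.
- casting: Bystander: aluminium flanged casting, 100 mm diameter, 50 mm high. Leave alone.
- brush: Bystander: brush lying at the left. Leave alone.
- wrench: Bystander: wrench lying at the right. Leave alone.
- weight: Bystander: dark steel weight with a handle, 100 x 60 mm. Leave alone.
Not all that is in view belongs to the job. What is shaped like the wedge but turquoise is not meant. What is shaped like the core but pink is not meant.

How it is judged:
By the outcome, as a careful person would: the job done as asked, in the order asked, and still so for the second after the job is handed in, with the robot touching nothing.
It also fails if it takes over 72 s, if anything falls off the work surface, if the arm or the gripper's body presses on something with over 40 N, if the wrist force passes 120 N, or if a joint passes its speed limit or range.

## Working session

There is one attempt and no reset: what is moved stays moved. The work goes in short steps, Python scripts to look and compute and a shell command to move; the robot and the scene stay as the last step left them, time stands still between calls to the robot, and variables do not carry over. Pictures are saved under pics/ and viewed, and the job is handed in when it is done.

```bash
ls; mkdir -p pics; python3 - <<'E'
from workcell import bot, optics, workorder
import cv2, numpy as np
print(bot.read_state(), bot.tcp_to_grasp)
for n in ("scene","top"):
    c=optics.read_camera(n)
    cv2.imwrite(f"pics/{n}0.png",c["image"][:,:,::-1])
    np.savez(f"{n}0.npz",**c)
    print(n,c["mtx"],c["dist"],c["world_from_camera"])
E
```

```text
pics
{'time': 0.0, 'q': array([ 1.29006617e+00,  2.64755140e-01,  1.60540972e+00,  1.46519576e-05,
        1.27372249e+00, -3.68980391e-02]), 'joint_vel': array([-0.00162944, -0.00097762, -0.00052716,  0.00087722,  0.00195974,
        0.00088144]), 'joint_torque': array([ 3.79202620e-04, -5.15093029e+01, -3.67321730e+01,  5.43232761e-05,
        1.27216318e-02, -3.20608244e-06]), 'tool_pos': array([0.16274653, 0.65430664, 0.22994142]), 'tcp_rot': array([-1.56457257,  0.19177889, -0.19118573]), 'wrist_force': array([ 0.31704317, -0.0730711 ,  0.57397424]), 'torque': array([-0.03939162,  0.02295959,  0.0163709 ]), 'width': 1.0003995419478562} -0.0187
scene [[381.00788026   0.         274.766468  ]
 [  0.         381.00788026 212.67463548]
 [  0.           0.           1.        ]] [-0.00675451  0.          0.          0.          0.        ] [[-7.86354151e-01  3.80534452e-01 -4.86662800e-01  1.14999367e+00]
 [ 6.17775824e-01  4.84915892e-01 -6.19039263e-01  7.99459885e-01]
 [ 4.24758769e-04 -7.87432606e-01 -6.16400609e-01  8.74777575e-01]
 [ 0.00000000e+00  0.00000000e+00  0.00000000e+00  1.00000000e+00]]
top [[381.74258384   0.         281.6809005 ]
 [  0.         381.74258384 211.81377731]
 [  0.           0.           1.        ]] [-0.03248874  0.          0.          0.          0.        ] [[-0.01588655 -0.99463973  0.10217346  0.40030529]
 [-0.9998481   0.01653568  0.00550937 -0.01404372]
 [-0.00716934 -0.10207042 -0.99475134  1.28102244]
 [ 0.          0.          0.          1.        ]]
```

View pics/top0.png

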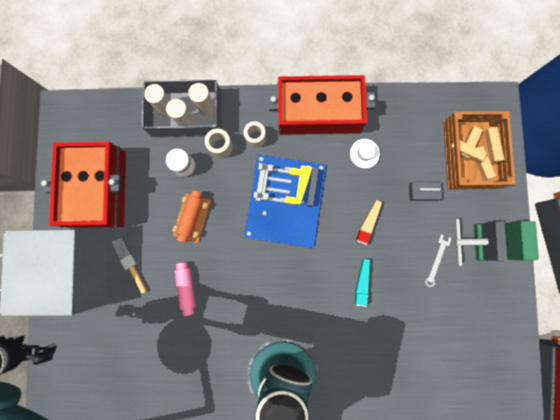

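View pics/scene0.png

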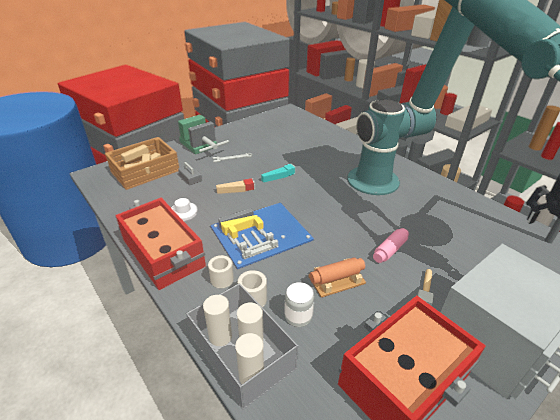

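The top view shows the terracotta core in its cradle at about (192,216), with the pink decoy at (184,288). The wedge, pale wood with a red head, is at (370,222), and the turquoise decoy at (363,282). The blue fixture is at (287,200), with the yellow jaw at its right at (300,185). I'll measure these, with enlarged crops to confirm.

```bash
cat > h.py <<'E'
import numpy as np, cv2
from scipy.spatial.transform import Rotation as R
def ray(c,px):
    px=np.asarray(px,float).reshape(-1,1,2)
    n=cv2.undistortPoints(px,c["mtx"],c["dist"]).reshape(-1,2)
    T=c["world_from_camera"]; d=np.c_[n,np.ones(len(n))]@T[:3,:3].T
    return T[:3,3],d
def onplane(c,px,z):
    o,d=ray(c,px); return o+d*((z-o[2])/d[:,2])[:,None]
def proj(c,P):
    T=np.linalg.inv(c["world_from_camera"]); 
    return cv2.projectPoints(np.asarray(P,float).reshape(-1,3),cv2.Rodrigues(T[:3,:3])[0],T[:3,3],c["mtx"],c["dist"])[0].reshape(-1,2)
def cloud(c):
    h,w=c["z_map"].shape; u,v=np.meshgrid(np.arange(w),np.arange(h))
    o,d=ray(c,np.c_[u.ravel(),v.ravel()]); return (o+d*c["z_map"].reshape(-1,1)).reshape(h,w,3)
def hsv(c): return cv2.cvtColor(c["image"],cv2.COLOR_RGB2HSV)
E
python3 - <<'E'
from h import *
c=dict(np.load("top0.npz")); s=dict(np.load("scene0.npz"))
im=c["image"][:,:,::-1]
a=cv2.resize(im[180:250,165:220],None,fx=5,fy=5,interpolation=cv2.INTER_CUBIC)
b=cv2.resize(im[190:255,345:395],None,fx=5,fy=5,interpolation=cv2.INTER_CUBIC)
H=350;o=np.zeros((H,800,3),np.uint8);o[:350,:275]=a;o[:325,290:540]=b;cv2.imwrite("pics/crop1.png",o)
cv2.imwrite("pics/fix1.png",cv2.resize(im[148:255,240:335],None,fx=5.5,fy=5.5,interpolation=cv2.INTER_CUBIC))
cv2.imwrite("pics/fixs.png",cv2.resize(s["image"][195:275,200:320,::-1],None,fx=6,fy=6,interpolation=cv2.INTER_CUBIC))
for n,cc in(("top",c),("scene",s)):
    P=cloud(cc); print(n,[ (P[r,q]*1000).round() for q,r in ((((192,216),(370,210),(260,230)) if n=="top" else ((340,270),(228,187),(285,235))))])
E
```

```text
top [array([517., 281.,  63.]), array([ 530., -299.,   27.]), array([471.,  66.,   9.])]
scene [array([527., 313.,  63.]), array([ 524., -296.,   26.]), array([517.,  51.,  11.])]
```

View pics/crop1.png

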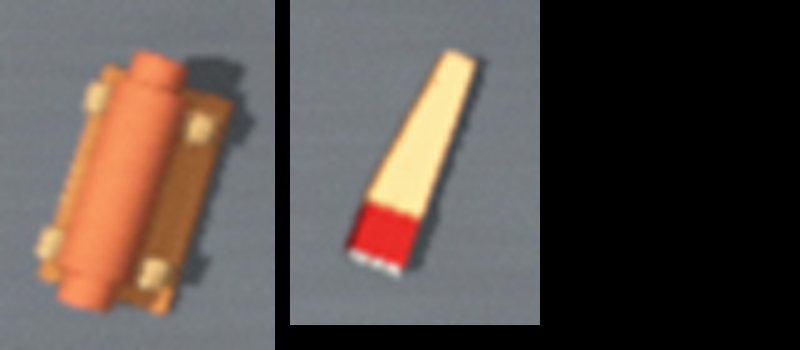

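View pics/fix1.png

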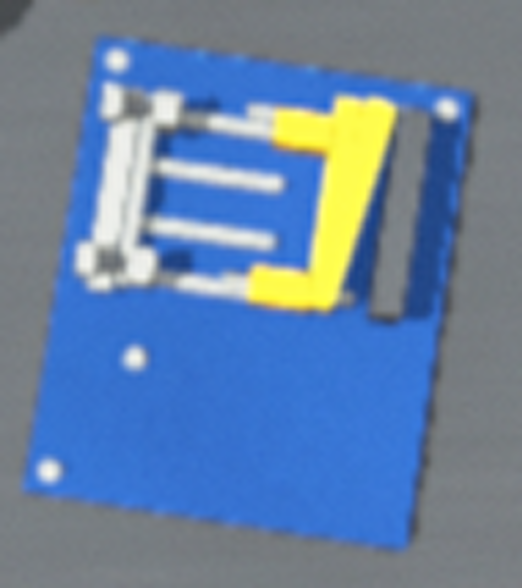

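View pics/fixs.png

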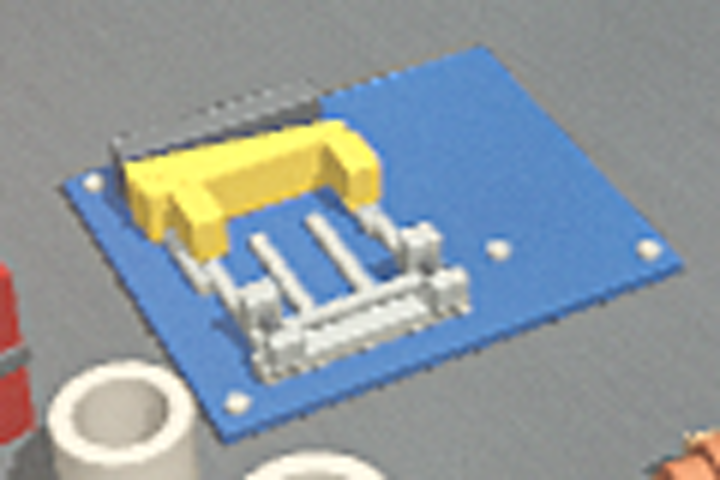

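The crops confirm the terracotta core in its wooden cradle and the pale wedge, red head at lower left and thin end at upper right. On the fixture the yellow jaw is on the right (-y) with the dark abutment behind it. Next I'll measure poses.

```bash
cat > meas.py <<'E'
from h import *
def big(m):
    n,l,st,_=cv2.connectedComponentsWithStats(m.astype(np.uint8)); i=1+st[1:,4].argmax(); return l==i
def contour_w(c,m,z):
    k=cv2.findContours(cv2.resize(m.astype(np.uint8)*255,None,fx=8,fy=8,interpolation=cv2.INTER_LINEAR)//128,cv2.RETR_EXTERNAL,cv2.CHAIN_APPROX_NONE)[0]
    k=max(k,key=cv2.contourArea).reshape(-1,2); px=(k+.5)/8-.5
    return onplane(c,px,z)[:,:2]
def rect(W):
    r=cv2.minAreaRect((W*1000).astype(np.float32)); return r, cv2.boxPoints(r)
def box(h,u0,u1,v0,v1):
    m=np.zeros(h.shape[:2],bool); m[v0:v1,u0:u1]=1; return m
if __name__=="__main__":
    c=dict(np.load("top0.npz")); s=dict(np.load("scene0.npz"))
    for n,cc,bf,bc,bw in(("top",c,(235,340,145,260),(165,220,180,250),(345,395,190,255)),("scene",s,(195,325,195,275),(300,380,245,305),(205,262,170,200))):
        h=hsv(cc); H,S,V=[h[...,i].astype(int) for i in range(3)]
        fm=big((H>100)&(H<125)&(S>130)&(V>60)&box(h,*bf))
        r,b=rect(contour_w(cc,fm,.010)); print(n,"fix",np.round(r[0],1),np.round(r[1],1),round(r[2],2)); print(b.round(1).tolist())
        wm=big(((((H<6)|(H>174))&(S>150))|((H>12)&(H<30)&(S>50)))&(V>120)&box(h,*bw))
        W=contour_w(cc,wm,.03); r,b=rect(W); print(n,"wedge",wm.sum(),np.round(r[0],1),np.round(r[1],1),round(r[2],2)); print(b.round(1).tolist())
        hm=big(((H<6)|(H>174))&(S>150)&(V>200)&box(h,*bw))
        r,b=rect(contour_w(cc,hm,.036)); print(" head",np.round(r[0],1),np.round(r[1],1),b.round(1).tolist())
        cm=big((H>=4)&(H<12)&(S>110)&(V>150)&box(h,*bc))
        W=contour_w(cc,cm,.042); r,b=rect(W); print(n,"core",cm.sum(),np.round(r[0],1),np.round(r[1],1),round(r[2],2))
        P=cloud(cc)[cm]*1000; P=P[P[:,2]>60]; 
        mu=P.mean(0); u,sv,vt=np.linalg.svd(P[:,:2]-mu[:2],full_matrices=False); print(" crest",len(P),mu.round(1),np.degrees(np.arctan2(vt[0,1],vt[0,0])))
        dbg=cc["image"][:,:,::-1].copy(); 
        for m in(fm,wm,cm): dbg[m]=(0,255,0)
        v=(bf[2]-20,bf[3]+40) if n=="top" else(160,310)
        cv2.imwrite(f"pics/m_{n}.png",cv2.resize(dbg[v[0]:v[1],160:400],None,fx=3,fy=3,interpolation=0))
E
python3 meas.py
```

```text
top fix [569.8 -19.2] [238.7 286.9] 80.23
[[408.20001220703125, -112.4000015258789], [690.9000244140625, -161.1999969482422], [731.4000244140625, 74.0999984741211], [448.70001220703125, 122.80000305175781]]
top wedge 466 [ 496.6 -295.6] [ 44.  148.6] 66.11
[[419.79998779296875, -285.6000061035156], [555.5999755859375, -345.79998779296875], [573.4000244140625, -305.6000061035156], [437.6000061035156, -245.39999389648438]]
 head [ 443.3 -273. ] [34.6 33.1] [[421.70001220703125, -283.5], [452.79998779296875, -295.0], [464.79998779296875, -262.6000061035156], [433.79998779296875, -251.0]]
top core 664 [519.9 299.2] [ 49.1 173.1] 71.84
 crest 449 [518.5 294.   70.7] 164.3530918000783
scene fix [571.7 -13.8] [241.  284.7] 80.23
[[411.0, -108.4000015258789], [691.5, -156.6999969482422], [732.4000244140625, 80.69999694824219], [451.8999938964844, 129.10000610351562]]
scene wedge 380 [ 504.3 -276.5] [ 87.6 153.8] 69.67
[[417.0, -290.79998779296875], [561.2000122070312, -344.29998779296875], [591.5999755859375, -262.1000061035156], [447.3999938964844, -208.6999969482422]]
 head [ 445.  -270.6] [35.4 36.3] [[419.79998779296875, -273.29998779296875], [448.3999938964844, -295.70001220703125], [470.20001220703125, -267.8999938964844], [441.6000061035156, -245.5]]
scene core 683 [514.6 295.8] [ 64.8 180.3] 72.07
 crest 300 [530.7 303.6  72.8] 32.32376391440337
```

```bash
cat > goto.py <<'E'
# usage: goto.py x y z(mm) yaw_deg_of_opening_axis : prints tool-frame shift (mm) and turn (rad) still needed
import sys; from h import *; from workcell import bot
s=bot.read_state(); M=R.from_rotvec(s["tcp_rot"]).as_matrix()
a=list(map(float,sys.argv[1:5]))
z=M[:,2]; yaw=np.degrees(np.arctan2(z[1],z[0]))
d=(a[3]-yaw+90)%180-90
Y=np.radians(yaw+d); zd=np.array([np.cos(Y),np.sin(Y),0]); yd=np.array([0,0,-1.]); D=np.c_[np.cross(yd,zd),yd,zd]
print("t",round(s["time"],2),"pos",(s["tool_pos"]*1000).round(1),"yaw",round(yaw,2),"F",s["wrist_force"].round(1),"w",round(s["width"]*85,1))
print("shift(before turn)",(M.T@(np.array(a[:3])-s["tool_pos"]*1000)).round(1),"turn",R.from_matrix(M.T@D).as_rotvec().round(4),"q6",s["q"][5].round(2))
E
python3 goto.py 519 298.5 130 72
```

```text
t 0.1 pos [162.8 654.4 230.1] yaw 76.03 F [-0.8  1.9 -0.6] w 85.1
shift(before turn) [ 431.6  100.6 -259.2] turn [ 0.0021  0.0703 -0.    ] q6 -0.04
```

View pics/m_top.png

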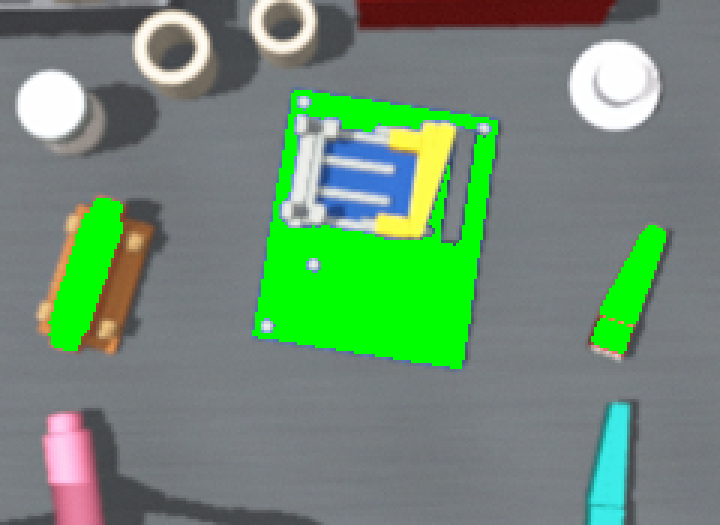

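The masks cover the core, plate and wedge cleanly, so I'm heading above the core.

```bash
python3 -m handwheel '[[0.045,0,-0.027,0,0.035,0,1],[0.045,0,-0.027,0,0.035,0,1],[0.045,0,-0.027,0,0,0,1],[0.045,0,-0.027,0,0,0,1],[0.045,0,-0.027,0,0,0,1],[0.045,0,-0.027,0,0,0,1],[0.045,0,-0.027,0,0,0,1],[0.045,0,-0.027,0,0,0,1]]' 60; python3 goto.py 519 298.5 130 72
```

```text
time: 1.1
tool_pos: [0.4434, 0.3406, 0.2309]
tcp_rot: [-1.557, 0.247, -0.246]
wrist_force: [1.2, 0.1, 0.2]
width: 0.998
t 1.1 pos [443.4 340.6 230.9] yaw 72.03 F [1.2 0.1 0.2] w 84.8
shift(before turn) [ 85.  100.8 -16.7] turn [ 0.0005  0.0004 -0.0003] q6 -0.65
```

```bash
python3 -m handwheel '[[0.042,0.04,-0.008,0,0,0,1],[0.038,0.04,-0.008,0,0,0,1],[0,0.02,0,0,0,0,1],[0,0,0,0,0,0,1]]'; python3 goto.py 519 298.5 130 72; python3 - <<'E'
from h import *
from workcell import optics
for n,b in(("scene",(280,400,180,310)),("top",(140,240,160,260))):
    c=optics.read_camera(n); np.savez(n+"1.npz",**c)
    cv2.imwrite(f"pics/{n}1.png",cv2.resize(c["image"][b[2]:b[3],b[0]:b[1],::-1],None,fx=5,fy=4.5,interpolation=2))
E
```

```text
time: 1.6
tool_pos: [0.5117, 0.3014, 0.1287]
tcp_rot: [-1.56, 0.251, -0.243]
wrist_force: [-0.6, 0.7, 0.6]
width: 1.002
t 1.6 pos [511.7 301.4 128.7] yaw 71.98 F [-0.6  0.7  0.6] w 85.2
shift(before turn) [ 7.8 -1.4 -0.5] turn [ 0.0038 -0.0003 -0.0043] q6 -0.77
```

View pics/scene1.png

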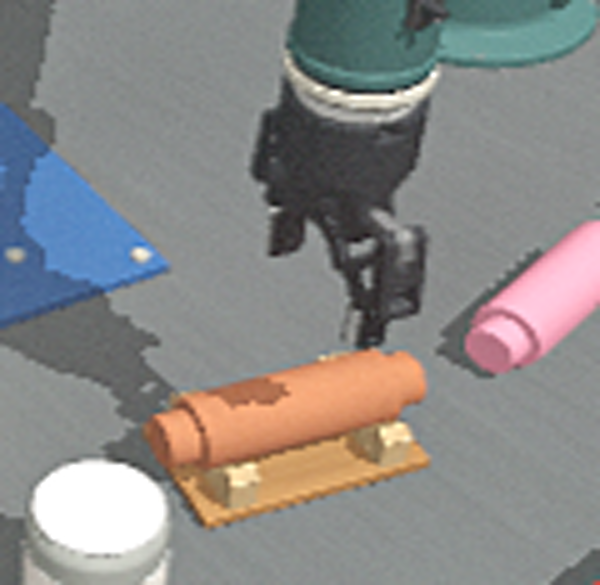

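View pics/top1.png

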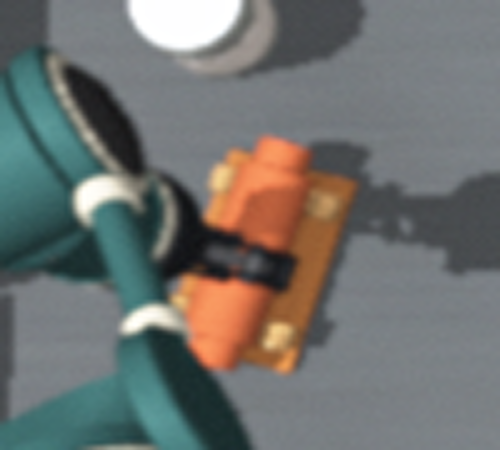

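```bash
python3 - <<'E'
from h import *
c=dict(np.load("top0.npz")); s=dict(np.load("scene0.npz"))
for cc in (c,s):
    print(proj(cc,[[.52,.2985,.042],[.52+.084*np.cos(np.radians(-18)),.2985+.084*np.sin(np.radians(-18)),.042],[.52-.084*np.cos(np.radians(-18)),.2985-.084*np.sin(np.radians(-18)),.042]]).round(1))
print(onplane(s,[[314,277.8],[365.5,264]],.042)*1000, onplane(c,[[196.6,193.3],[182.6,238.9]],.042)*1000)
E
python3 goto.py 519 298.5 28 72
```

```text
[[188.3 215.7]
 [196.4 191.4]
 [180.2 240.2]]
[[337.3 271. ]
 [311.5 278.4]
 [362.1 264. ]]
[[592.66061954 275.50121673  42.        ]
 [432.13894345 330.87762408  42.        ]] [[593.44518329 271.7359499   42.        ]
 [444.36540081 316.49140711  42.        ]]
t 1.7 pos [513.5 303.1 132. ] yaw 72.08 F [-0.2  0.6  0.6] w 85.1
shift(before turn) [  6.7 104.   -2.8] turn [-0.0005  0.0013  0.0001] q6 -0.77
```

```bash
python3 -m handwheel '[[0.0065,0.03,-0.003,0,0,0,1],[0,0.03,0,0,0,0,1],[0,0.03,0,0,0,0,1],[0,0.014,0,0,0,0,1],[0,0,0,0,0,0,1]]'; python3 goto.py 519 298.5 28 72
```

```text
time: 2.33
tool_pos: [0.5187, 0.298, 0.0276]
tcp_rot: [-1.557, 0.246, -0.245]
wrist_force: [0.5, -0.4, 0.1]
width: 0.999
t 2.33 pos [518.7 298.   27.6] yaw 72.08 F [ 0.5 -0.4  0.1] w 85.0
shift(before turn) [ 0.1 -0.4  0.5] turn [ 0.0001  0.0014 -0.0002] q6 -0.78
```

```bash
python3 -m handwheel '[[0,0,0,0,0,0,0.62],[0,0,0,0,0,0,0.62],[0,0,0,0,0,0,0.62]]' 40;python3 -m handwheel '[[0,0,0,0,0,0,0.3],[0,0,0,0,0,0,0.3],[0,0,0,0,0,0,0.3]]' 40;python3 -m handwheel '[[0,0,0,0,0,0,0.3],[0,0,0,0,0,0,0.3]]'
```

```text
time: 2.7
tool_pos: [0.5198, 0.2976, 0.0283]
tcp_rot: [-1.556, 0.245, -0.247]
wrist_force: [0.4, 0.4, -0.1]
width: 0.617
time: 3.08
tool_pos: [0.5192, 0.2963, 0.0284]
tcp_rot: [-1.559, 0.246, -0.246]
wrist_force: [-2.0, -5.4, 7.3]
width: 0.569
time: 3.32
tool_pos: [0.5192, 0.2963, 0.0284]
tcp_rot: [-1.559, 0.246, -0.246]
wrist_force: [-2.1, -4.9, 7.1]
width: 0.572
```

```bash
python3 -m handwheel '[[0,-0.01,0,0,0,0,0.3],[0,-0.03,0,0,0,0,0.3],[0,-0.04,0,0,0,0,0.3],[0,-0.04,0,0,0,0,0.3],[0,0,0,0,0,0,0.3],[0,0,0,0,0,0,0.3]]'; python3 - <<'E'
from h import *
from workcell import optics
c=optics.read_camera("scene"); np.savez("scene2.npz",**c)
cv2.imwrite("pics/scene2.png",cv2.resize(c["image"][180:310,280:400,::-1],None,fx=4.5,fy=4.5,interpolation=2))
E
python3 goto.py 519 298 148 80.2
```

```text
time: 4.08
tool_pos: [0.5181, 0.297, 0.1458]
tcp_rot: [-1.558, 0.248, -0.245]
wrist_force: [0.7, -0.2, -5.4]
width: 0.57
t 4.12 pos [517.5 296.7 144.9] yaw 72.02 F [-0.7 -1.2 -3.7] w 48.3
shift(before turn) [ 1.  -3.1  1.7] turn [ 0.0026 -0.1428 -0.0031] q6 -0.78
```

View pics/scene2.png

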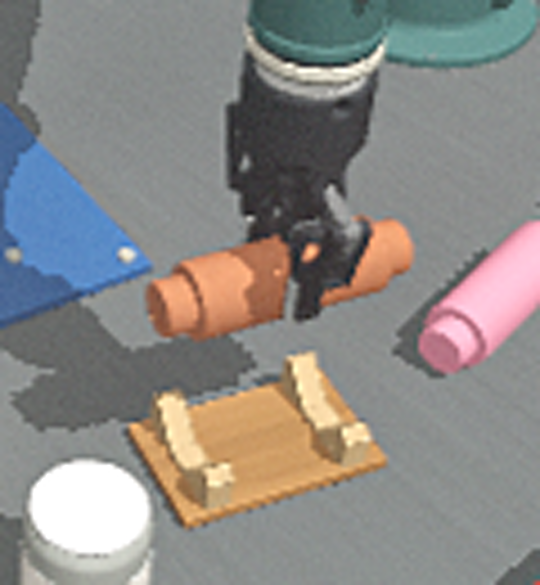

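The cradle is empty and the core hangs level in the grip. Fingers look slightly toward the robot end; I'll measure that offset.

```bash
python3 - <<'E'
from h import *
from meas import *
from workcell import optics,bot
t=optics.read_camera("top"); np.savez("top2.npz",**t)
cv2.imwrite("pics/top2.png",cv2.resize(t["image"][160:260,140:240,::-1],None,fx=5,fy=5,interpolation=2))
s=dict(np.load("scene2.npz")); st=bot.read_state(); p=st["tool_pos"]; zc=p[2]+.014
h=hsv(s);H,S,V=[h[...,i].astype(int) for i in range(3)]
m=(H>=4)&(H<13)&(S>110)&(V>100)&box(h,305,378,222,258)
d=s["image"][:,:,::-1].copy(); d[m]=(0,255,0); cv2.imwrite("pics/m2.png",cv2.resize(d[210:300,290:390],None,fx=6,fy=6,interpolation=0))
for yaw in(-18,):
    a=np.array([np.cos(np.radians(yaw)),np.sin(np.radians(yaw)),0])
    g=np.array([p[0],p[1],zc])
    print("expected ends if centred",proj(s,[g-a*.084,g+a*.084]),proj(t,[g-a*.084,g+a*.084]), zc)
E
```

```text
expected ends if centred [[368.03908772 234.31708005]
 [314.28192062 248.35096359]] [[170.09642047 240.04120311]
 [188.09450071 186.1977063 ]] 0.1584905163975393
```

View pics/top2.png

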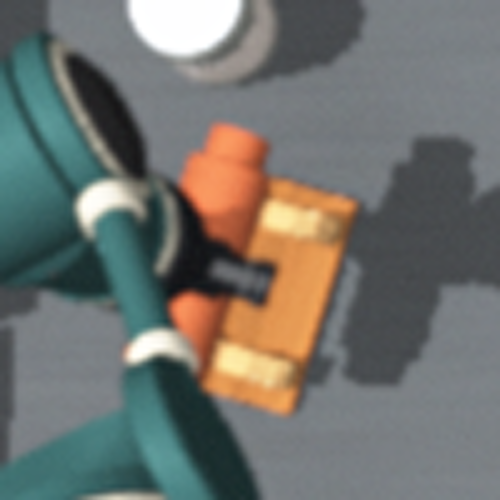

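View pics/m2.png

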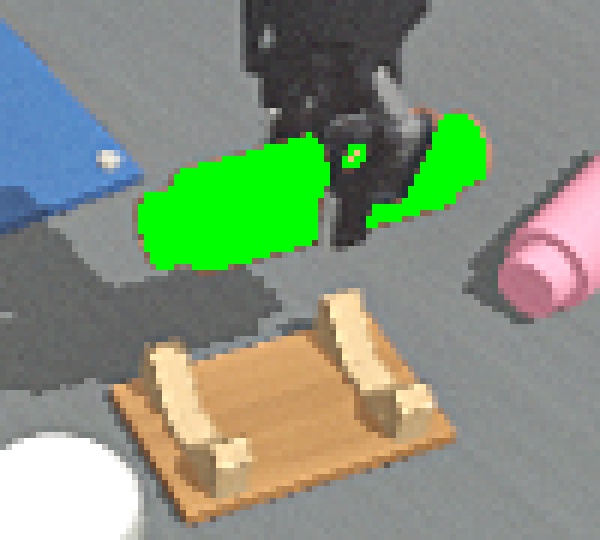

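```bash
cat > edge.py <<'E'
from h import *
from scipy.ndimage import map_coordinates
from scipy.optimize import least_squares
def edge(c,P0,P1,z,chan,half=.010,n=40,rise=None):
    """edge points near world segment P0-P1 (mm) at height z; returns offsets along left-normal (mm)"""
    P0,P1=np.array(P0)/1000,np.array(P1)/1000; d=(P1-P0)/np.linalg.norm(P1-P0); nrm=np.array([-d[1],d[0]])
    t=np.linspace(.08,.92,n); o=np.linspace(-half,half,81); out=[]
    for ti in t:
        q=P0+ti*(P1-P0)+o[:,None]*nrm; px=proj(c,np.c_[q,np.full(81,z)])
        I=map_coordinates(chan,[px[:,1],px[:,0]],order=1); g=np.abs(np.gradient(cv2.GaussianBlur(I.reshape(-1,1).astype(np.float32),(1,9),0).ravel()))
        w=np.where(g>.5*g.max(),g,0); out.append(P0+ti*(P1-P0)+nrm*(w@o/w.sum()) if g.max()>1 else [np.nan]*2)
    out=np.array(out)*1000; return out
def line(p):
    p=p[~np.isnan(p[:,0])]
    for _ in range(3):
        v=cv2.fitLine(p.astype(np.float32),cv2.DIST_HUBER,0,.01,.01).ravel(); r=(p-v[2:])@np.array([-v[1],v[0]]); k=np.abs(r)<max(2*np.median(np.abs(r)),.4); p=p[k]
    return v,len(p),np.std(r[k])
def isect(a,b):
    A=np.c_[a[:2],-b[:2]]; return a[2:]+a[:2]*np.linalg.solve(A,b[2:]-a[2:])[0]
E
python3 - <<'E'
from edge import *
for nm in("top0","scene0"):
    c=dict(np.load(nm+".npz")); im=c["image"].astype(float); ch=im[...,2]-im[...,0]
    o=np.array([622.5,5.5]); a=np.radians(-9.8); Rm=np.array([[np.cos(a),-np.sin(a)],[np.sin(a),np.cos(a)]])
    F=lambda x,y:o+Rm@np.array([x,y])
    L=[]
    cs=[(-190,-150),(95,-150),(95,85),(-190,85)]
    for i in range(4):
        v,n,sd=line(edge(c,F(*cs[i]),F(*cs[(i+1)%4]),.010,ch)); L.append(v); print(nm,i,n,sd.round(2),np.degrees(np.arctan2(v[1],v[0])).round(2))
    K=np.array([isect(L[i-1],L[i]) for i in range(4)]); print(K.round(1).tolist(),[np.linalg.norm(K[i]-K[(i+1)%4]).round(1) for i in range(4)])
    m=K.mean(0); d=(K[1]-K[0]+K[2]-K[3]);y=np.arctan2(d[1],d[0]); Rm=np.array([[np.cos(y),-np.sin(y)],[np.sin(y),np.cos(y)]])
    print("centre",m.round(2),"yaw",np.degrees(y).round(2),"origin",(m+Rm@[47.5,32.5]).round(2))
E
```

```text
top0 0 40 0.4 -9.85
top0 1 27 0.25 80.23
top0 2 31 0.18 -9.62
top0 3 39 0.48 80.27
[[409.70001220703125, -110.4000015258789], [690.0999755859375, -159.10000610351562], [730.2000122070312, 73.30000305175781], [449.29998779296875, 120.9000015258789]] [np.float32(284.7), np.float32(235.8), np.float32(284.8), np.float32(234.6)]
centre [569.82 -18.82] yaw -9.73 origin [622.13   5.18]
scene0 0 12 0.29 -8.12
scene0 1 26 0.17 80.17
scene0 2 29 0.39 -9.8
scene0 3 29 0.2 80.27
[[410.6000061035156, -110.30000305175781], [692.7000122070312, -150.5], [732.7000122070312, 80.0999984741211], [451.6000061035156, 128.60000610351562]] [np.float32(285.0), np.float32(234.1), np.float32(285.2), np.float32(242.4)]
centre [571.88 -13.03] yaw -8.96 origin [623.86  11.68]
```

```bash
python3 goto.py 624 2 125 80.2
```

```text
t 4.17 pos [517.3 296.5 144.5] yaw 72.02 F [-0.2  0.3 -5.3] w 48.7
shift(before turn) [ 192.5   19.6 -247.1] turn [ 0.0031 -0.1428 -0.0037] q6 -0.78
```

```bash
python3 -m handwheel '[[0.02,0,-0.026,0,0,0,0.3],[0.03,0,-0.037,0,-0.04,0,0.3],[0.03,0,-0.037,0,-0.04,0,0.3],[0.03,0,-0.037,0,-0.04,0,0.3],[0.03,0,-0.037,0,-0.02,0,0.3],[0.03,0,-0.037,0,0,0,0.3],[0.01,0.01,-0.02,0,0,0,0.3],[0,0,0,0,0,0,0.3]]'; python3 goto.py 624 2 120 80.25
```

```text
time: 5.18
tool_pos: [0.6365, 0.0288, 0.1337]
tcp_rot: [-1.567, 0.143, -0.134]
wrist_force: [-0.2, 0.9, -3.8]
width: 0.574
t 5.17 pos [636.5  28.8 133.7] yaw 79.89 F [-0.2  0.9 -3.8] w 48.8
shift(before turn) [ -7.6  13.8 -28.6] turn [ 0.0009 -0.0062 -0.0061] q6 -1.39
```

```bash
python3 -m handwheel '[[-0.004,0.01,-0.014,0,-0.006,0,0.3],[-0.004,0.01,-0.014,0,0,0,0.3],[0,0.01,0,0,0,0,0.3],[0,0,0,0,0,0,0.3],[0,0,0,0,0,0,0.3]]'; python3 goto.py 624 2 29 80.25; python3 - <<'E'
from h import *
from workcell import optics
for n,b in(("scene",(190,330,170,280)),("top",(235,340,145,260))):
    c=optics.read_camera(n); np.savez(n+"3.npz",**c)
    cv2.imwrite(f"pics/{n}3.png",cv2.resize(c["image"][b[2]:b[3],b[0]:b[1],::-1],None,fx=5,fy=5,interpolation=2))
E
```

```text
time: 5.8
tool_pos: [0.6263, 0.0045, 0.1076]
tcp_rot: [-1.567, 0.131, -0.132]
wrist_force: [-0.3, 0.7, -3.2]
width: 0.57
t 5.8 pos [626.3   4.5 107.6] yaw 80.41 F [-0.3  0.7 -3.2] w 48.5
shift(before turn) [-1.9 78.6 -2.8] turn [-0.0003  0.0028  0.0007] q6 -1.44
```

View pics/scene3.png

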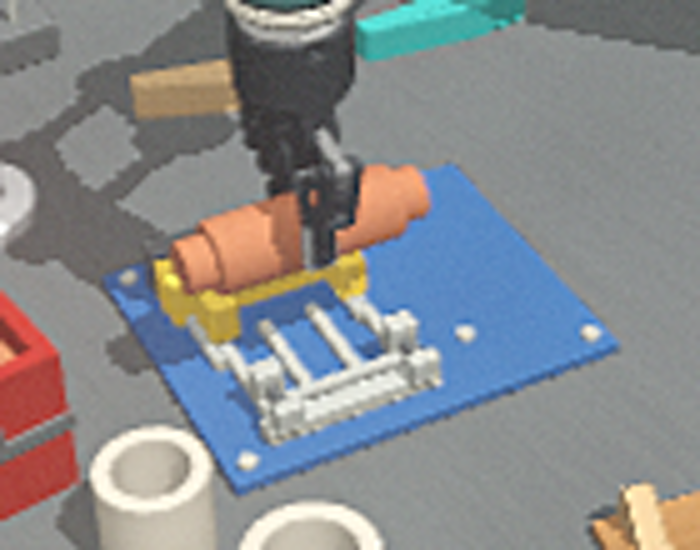

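View pics/top3.png

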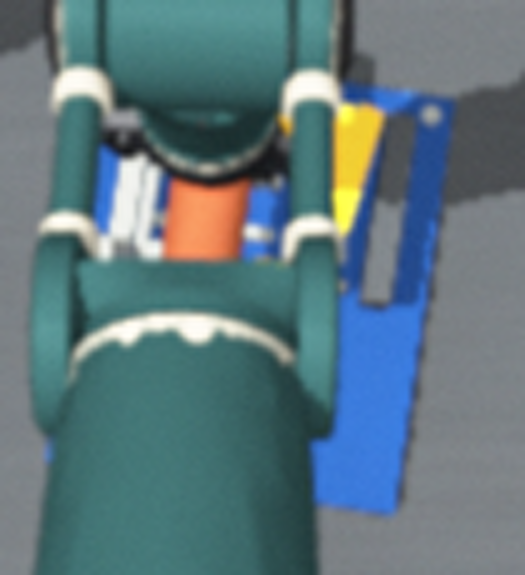

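```bash
python3 - <<'E'
from h import *
from meas import big,box
t=dict(np.load("top3.npz")); h=hsv(t);H,S,V=[h[...,i].astype(int) for i in range(3)]
o=np.array([622.13,5.18]); a=np.radians(-9.75); Ri=np.array([[np.cos(a),np.sin(a)],[-np.sin(a),np.cos(a)]])
f=lambda P:(Ri@(P[:,:2]*1000-o).T).T
im=t["image"].astype(float); ch=im[...,0]-im[...,2]
z=.1076+.014
for r in range(184,196,2):
    row=ch[r,262:292]; th=row[8:20].mean()*.5
    i=np.where(row>th)[0]; l,e=i[0],i[-1]
    L=262+l-1+(th-row[l-1])/(row[l]-row[l-1]); E=262+e+(row[e]-th)/(row[e]-row[e+1])
    P=f(onplane(t,[[L,r],[E,r]],z)); print(r,round(L,2),round(E,2),P.round(1).tolist(),"mid y",P[:,1].mean().round(2))
print("tcp fixture",f(np.array([[.6263,.0045]])))
s=dict(np.load("scene3.npz"))
d=np.array([np.cos(a),np.sin(a),0]); g=np.array([.6263,.0045,z])
print(proj(s,[g-.084*d,g,g+.084*d]).round(1))
cv2.imwrite("pics/s3z.png",cv2.resize(s["image"][195:235,220:280,::-1],None,fx=12,fy=12,interpolation=2))
E
```

```text
184 268.72 283.44 [[-20.2, 22.6], [-13.3, -22.1]] mid y 0.24
186 268.41 283.3 [[-26.5, 22.6], [-19.5, -22.7]] mid y -0.03
188 267.86 282.98 [[-32.9, 23.3], [-25.8, -22.7]] mid y 0.31
190 267.68 282.73 [[-39.1, 22.8], [-32.0, -22.8]] mid y -0.01
192 267.45 282.49 [[-45.3, 22.6], [-38.3, -23.1]] mid y -0.26
194 267.26 282.04 [[-51.6, 22.2], [-44.6, -22.6]] mid y -0.23
tcp fixture [[4.22492643 0.03600931]]
[[273.  207.7]
 [249.7 215.3]
 [225.2 223.3]]
```

View pics/s3z.png

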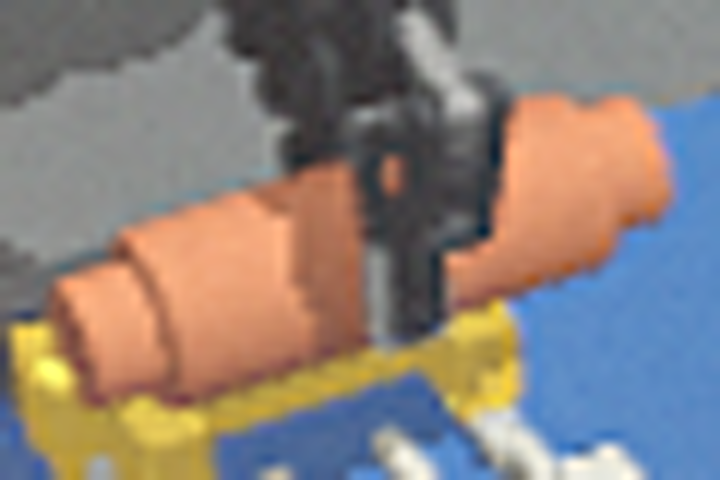

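```bash
python3 -m handwheel '[[-0.002,0.02,-0.004,0,0.003,0,0.3],[0,0.02,0,0,0,0,0.3],[0,0,0,0,0,0,0.3],[0,0,0,0,0,0,0.3]]'; python3 goto.py 624 1 29 80.25
```

```text
time: 6.4
tool_pos: [0.623, 0.0004, 0.0666]
tcp_rot: [-1.567, 0.135, -0.133]
wrist_force: [-0.2, 0.0, -4.0]
width: 0.569
t 6.4 pos [6.23e+02 4.00e-01 6.66e+01] yaw 80.21 F [-0.2  0.  -4. ] w 48.4
shift(before turn) [ 0.9 37.6  0.8] turn [ 0.0001 -0.0007 -0.0011] q6 -1.44
```

```bash
python3 -m handwheel '[[0.0005,0.012,0.0005,0,0,0,0.3],[0,0.01,0,0,0,0,0.3],[0,0.006,0,0,0,0,0.3],[0,0,0,0,0,0,0.3],[0,0,0,0,0,0,0.3]]'; python3 goto.py 624 1 29 80.25;
```

```text
time: 7.02
tool_pos: [0.6241, 0.0008, 0.0394]
tcp_rot: [-1.567, 0.134, -0.134]
wrist_force: [0.6, -0.6, -3.5]
width: 0.571
t 7.03 pos [624.1   0.8  39.4] yaw 80.21 F [ 0.6 -0.6 -3.5] w 48.6
shift(before turn) [-0.2 10.4  0.2] turn [-0.     -0.0006  0.0003] q6 -1.44
```

No contact forces between the pads; lowering the last 10 mm.

```bash
python3 -m handwheel '[[0,0.004,0,0,0,0,0.3],[0,0.003,0,0,0,0,0.3],[0,0,0,0,0,0,0.3],[0,0,0,0,0,0,0.3]]'; python3 goto.py 624 1 29 80.25; python3 -m handwheel '[[0,0.002,0,0,0,0,0.3],[0,0,0,0,0,0,0.3],[0,0,0,0,0,0,0.3]]'; python3 -m handwheel '[[0,0.001,0,0,0,0,0.3],[0,0,0,0,0,0,0.3]]'
```

```text
time: 7.52
tool_pos: [0.6239, 0.0008, 0.0323]
tcp_rot: [-1.567, 0.134, -0.134]
wrist_force: [0.9, 0.9, -4.8]
width: 0.571
t 7.53 pos [623.9   0.8  32.3] yaw 80.21 F [ 0.9  0.9 -4.8] w 48.5
shift(before turn) [0.1 3.3 0.2] turn [ 0.     -0.0006 -0.    ] q6 -1.44
time: 7.9
tool_pos: [0.6239, 0.0008, 0.0303]
tcp_rot: [-1.567, 0.134, -0.134]
wrist_force: [-0.9, -0.1, -4.4]
width: 0.568
time: 8.15
tool_pos: [0.6241, 0.0008, 0.0296]
tcp_rot: [-1.567, 0.134, -0.134]
wrist_force: [0.5, -0.5, -1.7]
width: 0.575
```

```bash
python3 -m handwheel '[[0,0.0005,0,0,0,0,0.3],[0,0,0,0,0,0,0.3]]'; python3 -m handwheel '[[0,0.0005,0,0,0,0,0.3],[0,0,0,0,0,0,0.3]]'
```

```text
time: 8.4
tool_pos: [0.6241, 0.0008, 0.0295]
tcp_rot: [-1.567, 0.134, -0.134]
wrist_force: [-2.4, 0.2, 2.6]
width: 0.568
time: 8.65
tool_pos: [0.6241, 0.0008, 0.0294]
tcp_rot: [-1.567, 0.134, -0.134]
wrist_force: [-4.3, -0.1, 6.0]
width: 0.575
```

```bash
python3 -m handwheel '[[0,0,0,0,0,0,0.6],[0,0,0,0,0,0,0.62],[0,0,0,0,0,0,0.64],[0,0,0,0,0,0,0.66]]';  python3 -m handwheel '[[0,0,0,0,0,0,0.66],[0,-0.003,0,0,0,0,0.66],[0,-0.006,0,0,0,0,0.66],[0,-0.015,0,0,0,0,0.66],[0,-0.03,0,0,0,0,0.7],[0,-0.04,0,0,0,0,0.8],[0,-0.04,0,0,0,0,0.9]]'; python3 goto.py 624 1 200 80.25
```

```text
time: 9.15
tool_pos: [0.624, 0.0008, 0.0281]
tcp_rot: [-1.567, 0.134, -0.134]
wrist_force: [-0.7, 0.0, 0.4]
width: 0.662
time: 10.02
tool_pos: [0.624, 0.0008, 0.1647]
tcp_rot: [-1.567, 0.133, -0.135]
wrist_force: [0.1, 0.8, 0.5]
width: 0.894
t 10.03 pos [624.    0.8 164.7] yaw 80.21 F [0.1 0.8 0.5] w 76.0
shift(before turn) [  0.  -35.3   0.2] turn [-0.0001 -0.0006  0.001 ] q6 -1.44
```

```bash
python3 - <<'E'
from edge import *
c=dict(np.load("top0.npz")); im=c["image"].astype(float); ch=im[...,0]-.5*im[...,2]
g=np.array([496.,-301.]); a=np.radians(-20.5)
for it in range(3):
    Rm=np.array([[np.cos(a),-np.sin(a)],[np.sin(a),np.cos(a)]]); F=lambda x,y:g+Rm@np.array([x,y])
    st,n,sd=line(edge(c,F(-33,-18),F(73,-18),.030,ch,half=.007))
    hd,n2,sd2=line(edge(c,F(-72,-18),F(-35,-18),.036,ch,half=.007))
    hl,_,_=line(edge(c,F(-72,18),F(-35,18),.036,ch,half=.006))
    sl,n3,sd3=line(edge(c,F(-33,18),F(73,0),.030,ch,half=.006))
    tip,_,_=line(edge(c,F(75,-18),F(75,0),.030,ch,half=.008)); bt,_,_=line(edge(c,F(-75,-18),F(-75,18),.036,im.sum(2),half=.008))
    ang=lambda v:np.degrees(np.arctan(v[1]/v[0])).round(2)
    print("straight",ang(st),n,sd.round(2),"head",ang(hd),ang(hl),"slope",ang(sl),n3,"tip",ang(tip),"butt",ang(bt))
    a=np.radians(ang(st)); e=np.array([np.cos(a),np.sin(a)]); nn=np.array([-e[1],e[0]])
    X=lambda v:((v[2:]-g)@e).round(2); Y=lambda v:((v[2:]-g)@nn).round(2)
    # where do lines cross centre
    print(" rel to guess: tip x",X(tip),"butt x",X(bt),"straight y",Y(st),"headR y",Y(hd),"headL y",Y(hl))
    g=g+e*((X(tip)+X(bt))/2)+nn*(Y(st)+18)
    print(" origin",g.round(1),np.degrees(a).round(2))
E
python3 goto.py 450 -280 130 69.5
```

```text
straight -20.98 34 0.16 head -21.41 -19.02 slope -30.31 20 tip 61.85 butt 70.34
 rel to guess: tip x 70.64 butt x -77.01 straight y -13.99 headR y -12.95 headL y 22.44
 origin [ 494.5 -296.1] -20.98
straight -21.41 34 0.18 head -20.9 -21.17 slope -30.68 29 tip 62.2 butt 69.21
 rel to guess: tip x 73.92 butt x -75.03 straight y -17.54 headR y -15.4 headL y 20.74
 origin [ 494.1 -295.5] -21.41
straight -21.37 32 0.18 head -21.21 -21.31 slope -30.91 37 tip 61.75 butt 69.03
 rel to guess: tip x 74.49 butt x -74.49 straight y -18.05 headR y -15.78 headL y 20.66
 origin [ 494.1 -295.5] -21.37
t 10.03 pos [624.    0.8 164.7] yaw 80.21 F [0.1 0.8 0.5] w 76.0
shift(before turn) [-123.8   34.5 -306.3] turn [-0.0002  0.187   0.001 ] q6 -1.44
```

```bash
python3 -m handwheel '[[-0.015,0,-0.03,0,0.06,0,1],[-0.02,0,-0.042,0,0.06,0,1],[-0.02,0,-0.042,0,0.06,0,1],[-0.02,0,-0.042,0,0.02,0,1],[-0.02,0,-0.042,0,0,0,1],[-0.02,0,-0.042,0,0,0,1],[0,0,-0.03,0,0,0,1],[0,0,0,0,0,0,1]]'; python3 goto.py 447.8 -276.4 100 68.7
```

```text
time: 11.02
tool_pos: [0.4316, -0.223, 0.1637]
tcp_rot: [-1.552, 0.292, -0.295]
wrist_force: [0.7, -0.5, 0.5]
width: 0.997
t 11.03 pos [ 431.6 -223.   163.7] yaw 68.57 F [ 0.7 -0.5  0.5] w 84.8
shift(before turn) [ 34.5  63.8 -43.8] turn [ 0.0005 -0.0023  0.0022] q6 -1.72
```

```bash
python3 - <<'E'
from h import *
from workcell import optics
o=np.zeros((600,800,3),np.uint8)
for n,b,x in(("scene",(215,330,205,275),0),("top",(240,335,148,255),400)):
    c=optics.read_camera(n); np.savez(n+"4.npz",**c)
    k=cv2.resize(c["image"][b[2]:b[3],b[0]:b[1],::-1],None,fx=400/(b[1]-b[0]),fy=400/(b[1]-b[0]),interpolation=2); o[:k.shape[0],x:x+400]=k[:,:400]
cv2.imwrite("pics/look4.png",o)
E
```

```text
(no output)
```

View pics/look4.png

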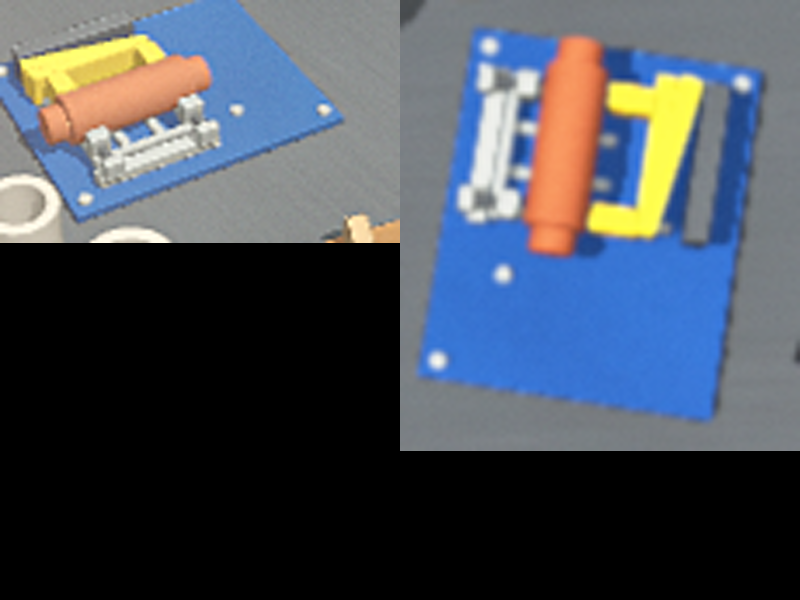

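```bash
python3 -m handwheel '[[0.017,0.02,-0.022,0,0,0,1],[0.017,0.02,-0.022,0,0,0,1],[0,0.02,0,0,0,0,1],[0,0,0,0,0,0,1],[0,0,0,0,0,0,1]]'; python3 goto.py 447.8 -276.4 8 68.7
```

```text
time: 11.75
tool_pos: [0.4484, -0.2741, 0.1029]
tcp_rot: [-1.551, 0.29, -0.29]
wrist_force: [-0.2, -0.8, -0.1]
width: 1.0
t 11.75 pos [ 448.4 -274.1  102.9] yaw 68.82 F [-0.2 -0.8 -0.1] w 85.0
shift(before turn) [ 0.2 94.9 -2.4] turn [-0.0001  0.0022  0.0006] q6 -1.8
```

```bash
python3 - <<'E'
from h import *
from meas import big,box
t=dict(np.load("top4.npz")); h=hsv(t);H,S,V=[h[...,i].astype(int) for i in range(3)]
m=big((H>=3)&(H<13)&(S>120)&(V>100)&box(h,240,335,148,255))
v,u=np.where(m); print(m.sum(),v.min(),v.max())
o=np.array([622.13,5.18]); a=np.radians(-9.75); Ri=np.array([[np.cos(a),np.sin(a)],[-np.sin(a),np.cos(a)]])
f=lambda P:(Ri@(P[:,:2]*1000-o).T).T
im=t["image"].astype(float); ch=im[...,0]-im[...,2]
from scipy.ndimage import map_coordinates
# profile along the axis in fixture x, at y=-4
for y in(-8,-4,0):
  for (x0,z) in((-84,.030),(84,.061)):
    xs=np.linspace(x0-15,x0+15,121); W=np.array([(np.linalg.inv(Ri)@[x,y]+o)/1000 for x in xs])
    p=proj(t,np.c_[W,np.full(121,z)]); I=map_coordinates(ch,[p[:,1],p[:,0]],order=1); th=(I.max()+I.min())/2
    k=np.where(np.diff(np.sign(I-th)))[0]; print(y,x0,xs[k].round(1))
for x in(-60,-20,0,20,60):
    ys=np.linspace(-40,35,301); W=np.array([(np.linalg.inv(Ri)@[x,y]+o)/1000 for y in ys])
    p=proj(t,np.c_[W,np.full(301,.043)]); I=map_coordinates(ch,[p[:,1],p[:,0]],order=1); th=(np.percentile(I,80)+I.min())/2
    k=np.where(np.diff(np.sign(I-th)))[0]; print("x",x,ys[k].round(1))
E
```

```text
659 157 207
-8 -84 [-81.2]
-8 84 [87.]
-4 -84 [-81.]
-4 84 [87.]
0 -84 [-81.]
0 84 [86.8]
x -60 [-34.2 -27.   16.5]
x -20 [-28.5  19. ]
x 0 [-29.5  19.5]
x 20 [-28.8  19.5]
x 60 [19.5]
```

```bash
python3 -m handwheel '[[0,0.03,-0.0025,0,0.002,0,1],[0,0.03,0,0,0,0,1],[0,0.02,0,0,0,0,1],[0,0.01,0,0,0,0,1],[0,0.004,0,0,0,0,1],[0,0,0,0,0,0,1],[0,0,0,0,0,0,1]]'; python3 goto.py 447.8 -276.4 8 68.7
```

```text
time: 12.62
tool_pos: [0.4475, -0.2775, 0.0093]
tcp_rot: [-1.552, 0.291, -0.294]
wrist_force: [-0.3, -0.3, 0.3]
width: 1.001
t 12.62 pos [ 447.5 -277.5    9.3] yaw 68.64 F [-0.3 -0.3  0.3] w 85.1
shift(before turn) [-0.2  1.3  1.1] turn [ 0.0004 -0.001   0.0018] q6 -1.8
```

```bash
python3 -m handwheel '[[0,0,0.001,0,0,0,0.5],[0,0,0,0,0,0,0.5],[0,0,0,0,0,0,0.5],[0,0,0,0,0,0,0.5]]' 60;python3 -m handwheel '[[0,0,0,0,0,0,0.2],[0,0,0,0,0,0,0.2],[0,0,0,0,0,0,0.2],[0,0,0,0,0,0,0.2]]' 60; python3 goto.py 447.8 -276.4 8 68.7
```

```text
time: 13.12
tool_pos: [0.4471, -0.2761, 0.0083]
tcp_rot: [-1.551, 0.292, -0.292]
wrist_force: [-0.5, -0.4, 0.4]
width: 0.501
time: 13.62
tool_pos: [0.4474, -0.2762, 0.0085]
tcp_rot: [-1.551, 0.292, -0.293]
wrist_force: [-0.1, 0.2, 3.6]
width: 0.41
t 13.62 pos [ 447.4 -276.2    8.5] yaw 68.64 F [-0.1  0.2  3.6] w 34.8
shift(before turn) [ 0.4  0.5 -0. ] turn [ 0.0001 -0.0011  0.0006] q6 -1.8
```

```bash
python3 -m handwheel '[[0,-0.01,0,0,0,0,0.2],[0,-0.03,0,0,0,0,0.2],[0,-0.03,0,0,0,0,0.2],[0,0,0,0,0,0,0.2]]'; python3 goto.py 415.5 -46.8 75 80.25
```

```text
time: 14.12
tool_pos: [0.4489, -0.2773, 0.0807]
tcp_rot: [-1.553, 0.289, -0.296]
wrist_force: [0.5, -0.4, -2.2]
width: 0.412
t 14.12 pos [ 448.9 -277.3   80.7] yaw 68.64 F [ 0.5 -0.4 -2.2] w 35.0
shift(before turn) [-115.     4.9  202.5] turn [ 0.0018 -0.2026  0.005 ] q6 -1.8
```

```bash
python3 -m handwheel '[[-0.012,0,0.022,0,0,0,0.2],[-0.024,0,0.042,0,0,0,0.2],[-0.024,0,0.042,0,0,0,0.2],[-0.024,0,0.042,0,0,0,0.2],[-0.024,0,0.04,0,0,0,0.2],[-0.007,0,0.014,0,-0.1,0,0.2],[0,0,0,0,-0.1,0,0.2],[0,0,0,0,0,0,0.2]]'; python3 goto.py 415.5 -46.8 75 80.25
```

```text
time: 15.12
tool_pos: [0.4113, -0.0447, 0.0765]
tcp_rot: [-1.566, 0.138, -0.133]
wrist_force: [0.2, -0.6, -2.1]
width: 0.411
t 15.12 pos [411.3 -44.7  76.5] yaw 80.12 F [ 0.2 -0.6 -2.1] w 34.9
shift(before turn) [ 4.5  1.5 -1.3] turn [-0.0002 -0.0024 -0.0037] q6 -1.57
```

```bash
python3 -m handwheel '[[0,0,0,0,0,0,0.2],[0,0,0,0,0,0,0.2]]'; python3 goto.py 415.5 -46.8 21 80.25; python3 - <<'E'
from h import *
from workcell import optics
o=np.zeros((600,800,3),np.uint8)
for n,b,x in(("scene",(215,335,185,275),0),("top",(240,335,148,285),400)):
    c=optics.read_camera(n); np.savez(n+"5.npz",**c)
    k=cv2.resize(c["image"][b[2]:b[3],b[0]:b[1],::-1],None,fx=400/(b[1]-b[0]),fy=400/(b[1]-b[0]),interpolation=2); o[:k.shape[0],x:x+400]=k[:600,:400]
cv2.imwrite("pics/look5.png",o)
E
```

```text
time: 15.38
tool_pos: [0.4132, -0.0461, 0.0779]
tcp_rot: [-1.566, 0.137, -0.136]
wrist_force: [-0.7, 0.8, -1.3]
width: 0.41
t 15.38 pos [413.2 -46.1  77.9] yaw 80.02 F [-0.7  0.8 -1.3] w 34.8
shift(before turn) [ 2.4 56.9 -0.3] turn [-0.     -0.004  -0.0008] q6 -1.57
```

View pics/look5.png

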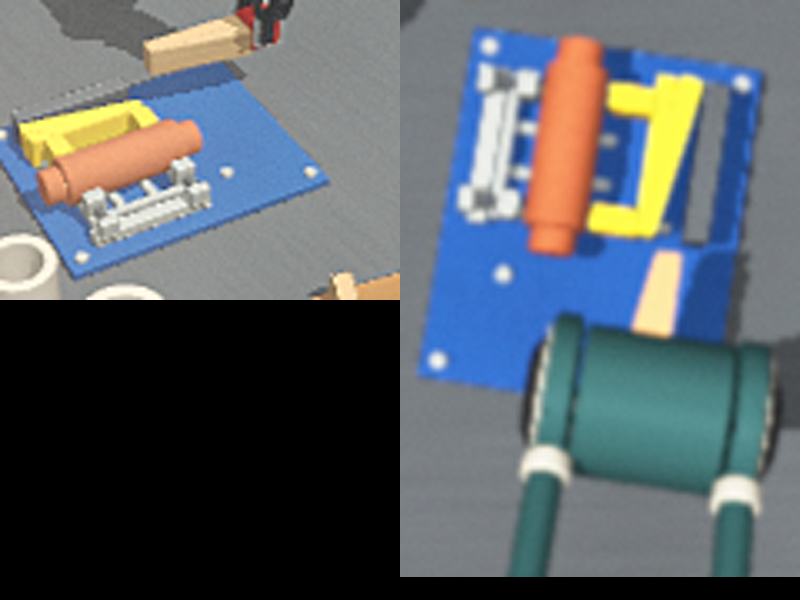

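The core lies between the pads, and the wedge is held with its tip just short of the slot mouth, at about (670,255) in the crop. Checking its lateral fit in the same camera before lowering.

```bash
python3 - <<'E'
from edge import *
from workcell import bot
t=dict(np.load("top5.npz")); im=t["image"].astype(float); ch=im[...,0]-im[...,2]
o=np.array([622.13,5.18]); a=np.radians(-9.75); Rm=np.array([[np.cos(a),-np.sin(a)],[np.sin(a),np.cos(a)]]); F=lambda x,y:o+Rm@np.array([x,y])
z=.0779-.0085+.03
p=edge(t,F(-110,-104),F(-70,-104),z,ch,half=.010); q=(p-o)@Rm; print(q[::6].round(1).tolist())
p=edge(t,F(-72,-104),F(-72,-86),z,ch,half=.015); q=(p-o)@Rm; print("tip",q[::6].round(1).tolist())
print("tcp",((bot.read_state()["tool_pos"][:2]*1000-o)@Rm).round(1))
# abutment inner face, top edge z .048..: 
g=im.sum(2)
print("abut", [((edge(t,F(-50,y),F(60,y),.058,g,half=.006)-o)@Rm)[:,1].round(1)[::8].tolist() for y in(-105,)])
E
```

```text
[[-106.8, -104.9], [-101.6, -105.1], [-96.5, -105.6], [-91.3, -105.3], [-86.1, -105.1], [-81.0, -104.4], [-75.8, -105.2]]
tip [[-72.3, -102.6], [-71.8, -100.2], [-71.4, -97.9], [-71.7, -95.6], [-71.9, -93.3], [-69.5, -90.9], [-69.2, -88.6]]
tcp [-196.9  -86. ]
abut [[-105.0, -105.4, -104.9, -104.0, -100.5]]
```

```bash
python3 -m handwheel '[[0.002,0.02,0.001,0,-0.003,0,0.2],[0,0.02,0,0,0,0,0.2],[0,0.01,0,0,0,0,0.2],[0,0.004,0,0,0,0,0.2],[0,0,0,0,0,0,0.2],[0,0,0,0,0,0,0.2]]'; python3 goto.py 415.7 -45.5 19 80.25
```

```text
time: 16.23
tool_pos: [0.4164, -0.0456, 0.0249]
tcp_rot: [-1.567, 0.132, -0.135]
wrist_force: [0.4, -0.2, -2.6]
width: 0.412
t 16.23 pos [416.4 -45.6  24.9] yaw 80.26 F [ 0.4 -0.2 -2.6] w 35.0
shift(before turn) [-0.8  5.9 -0.1] turn [0.     0.0002 0.0014] q6 -1.57
```

```bash
python3 -m handwheel '[[0,0.004,0,0,0,0,0.2],[0,0,0,0,0,0,0.2],[0,0,0,0,0,0,0.2]]'; python3 -m handwheel '[[0,0.001,0,0,0,0,0.2],[0,0,0,0,0,0,0.2]]'; python3 goto.py 459.5 -53 19 80.25
```

```text
time: 16.6
tool_pos: [0.4157, -0.0454, 0.0203]
tcp_rot: [-1.567, 0.133, -0.133]
wrist_force: [-0.6, -0.6, -2.9]
width: 0.415
time: 16.85
tool_pos: [0.4157, -0.0454, 0.0192]
tcp_rot: [-1.567, 0.133, -0.133]
wrist_force: [0.0, -0.4, -1.9]
width: 0.406
t 16.85 pos [415.7 -45.4  19.2] yaw 80.27 F [ 0.  -0.4 -1.9] w 34.5
shift(before turn) [44.5  0.2 -0.1] turn [-0.      0.0003 -0.0001] q6 -1.57
```

```bash
python3 -m handwheel '[[0.005,0,0,0,0,0,0.2],[0.006,0,0,0,0,0,0.2],[0.006,0,0,0,0,0,0.2],[0,0,0,0,0,0,0.2]]'; python3 -m handwheel '[[0.005,0,0,0,0,0,0.2],[0.005,0,0,0,0,0,0.2],[0.004,0,0,0,0,0,0.2],[0,0,0,0,0,0,0.2],[0,0,0,0,0,0,0.2]]'; python3 goto.py 459.5 -53 19 80.25
```

```text
time: 17.35
tool_pos: [0.4334, -0.0485, 0.0195]
tcp_rot: [-1.567, 0.133, -0.134]
wrist_force: [0.3, -0.0, -1.1]
width: 0.414
time: 17.98
tool_pos: [0.4462, -0.0506, 0.0192]
tcp_rot: [-1.567, 0.133, -0.133]
wrist_force: [-0.5, -0.8, -1.8]
width: 0.412
t 17.98 pos [446.2 -50.6  19.2] yaw 80.27 F [-0.5 -0.8 -1.8] w 35.0
shift(before turn) [13.5  0.2 -0.1] turn [-0.      0.0004 -0.0002] q6 -1.57
```

```bash
python3 -m handwheel '[[0.004,0,0,0,0,0,0.2],[0.004,0,0,0,0,0,0.2],[0,0,0,0,0,0,0.2],[0,0.0005,0,0,0,0,0.2],[0,0,0,0,0,0,0.2]]'; python3 goto.py 459.5 -53 19 80.25;  python3 - <<'E'
from h import *
from workcell import optics
o=np.zeros((600,800,3),np.uint8)
for n,b,x in(("scene",(215,335,185,275),0),("top",(240,335,148,285),400)):
    c=optics.read_camera(n); np.savez(n+"6.npz",**c)
    k=cv2.resize(c["image"][b[2]:b[3],b[0]:b[1],::-1],None,fx=400/(b[1]-b[0]),fy=400/(b[1]-b[0]),interpolation=2); o[:k.shape[0],x:x+400]=k[:600,:400]
cv2.imwrite("pics/look6.png",o)
E
```

```text
time: 18.6
tool_pos: [0.4541, -0.0519, 0.0187]
tcp_rot: [-1.567, 0.133, -0.133]
wrist_force: [-0.1, 0.1, -2.1]
width: 0.415
t 18.6 pos [454.1 -51.9  18.7] yaw 80.28 F [-0.1  0.1 -2.1] w 35.2
shift(before turn) [ 5.5 -0.3 -0.1] turn [-0.0001  0.0005 -0.0001] q6 -1.57
```

View pics/look6.png

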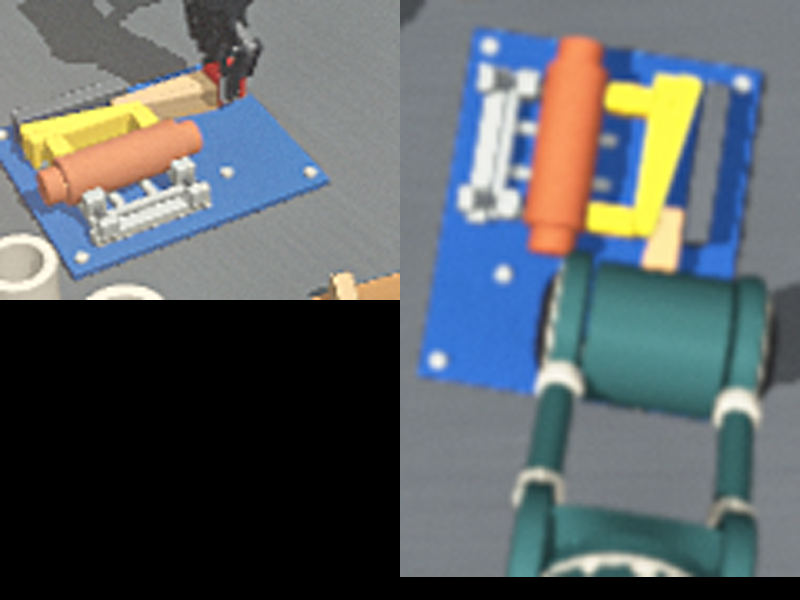

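The tip is about 25 mm inside the slot, at crop (667,212). Setting it down and releasing.

```bash
python3 -m handwheel '[[0,0.001,0,0,0,0,0.2],[0,0,0,0,0,0,0.2]]'; python3 -m handwheel '[[0,0,0,0,0,0,0.44],[0,0,0,0,0,0,0.47],[0,0,0,0,0,0,0.6],[0,0,0,0,0,0,0.7],[0,0,0,0,0,0,0.7]]';  python3 -m handwheel '[[0,-0.01,0,0,0,0,0.7],[0,-0.03,0,0,0,0,0.7],[0,-0.04,0,0,0,0,0.3],[0,0,0,0,0,0,0],[0,0,0,0,0,0,0]]'; python3 goto.py 380 -45 20 80.25
```

```text
time: 18.95
tool_pos: [0.4542, -0.052, 0.0185]
tcp_rot: [-1.567, 0.134, -0.133]
wrist_force: [-3.0, -0.4, 6.1]
width: 0.412
time: 19.58
tool_pos: [0.4542, -0.052, 0.0177]
tcp_rot: [-1.567, 0.133, -0.133]
wrist_force: [-0.0, -1.0, 0.5]
width: 0.699
time: 20.2
tool_pos: [0.4541, -0.052, 0.098]
tcp_rot: [-1.567, 0.133, -0.134]
wrist_force: [0.5, 0.1, -1.0]
width: 0.062
t 20.2 pos [454.1 -52.   98. ] yaw 80.27 F [ 0.5  0.1 -1. ] w 5.2
shift(before turn) [-74.3  78.   -5.6] turn [-0.      0.0004  0.0005] q6 -1.57
```

```bash
python3 goto.py 405.5 -45.4 18 80.25; python3 -m handwheel '[[-0.025,0,0,0,0,0,0],[-0.024,0,0,0,0,0,0],[0,0.03,0,0,0,0,0],[0,0.03,0,0,0,0,0],[0,0.018,0,0,0,0,0],[0,0,0,0,0,0,0],[0,0,0,0,0,0,0]]'; python3 goto.py 405.5 -45.4 18 80.25; python3 - <<'E'
from h import *
from workcell import optics
o=np.zeros((600,800,3),np.uint8)
for n,b,x in(("scene",(215,335,175,275),0),("top",(240,335,148,285),400)):
    c=optics.read_camera(n); np.savez(n+"7.npz",**c)
    k=cv2.resize(c["image"][b[2]:b[3],b[0]:b[1],::-1],None,fx=400/(b[1]-b[0]),fy=400/(b[1]-b[0]),interpolation=2); o[:k.shape[0],x:x+400]=k[:600,:400]
cv2.imwrite("pics/look7.png",o)
E
```

```text
t 20.2 pos [454.1 -52.   98. ] yaw 80.27 F [ 0.5  0.1 -1. ] w 5.2
shift(before turn) [-49.1  80.   -1.7] turn [-0.      0.0004  0.0005] q6 -1.57
time: 21.08
tool_pos: [0.4057, -0.0437, 0.0197]
tcp_rot: [-1.567, 0.134, -0.133]
wrist_force: [-0.5, 0.1, 0.1]
width: 0.004
t 21.07 pos [405.7 -43.7  19.7] yaw 80.27 F [-0.5  0.1  0.1] w 0.4
shift(before turn) [ 0.1  1.7 -1.7] turn [ 0.      0.0004 -0.0008] q6 -1.57
```

View pics/look7.png

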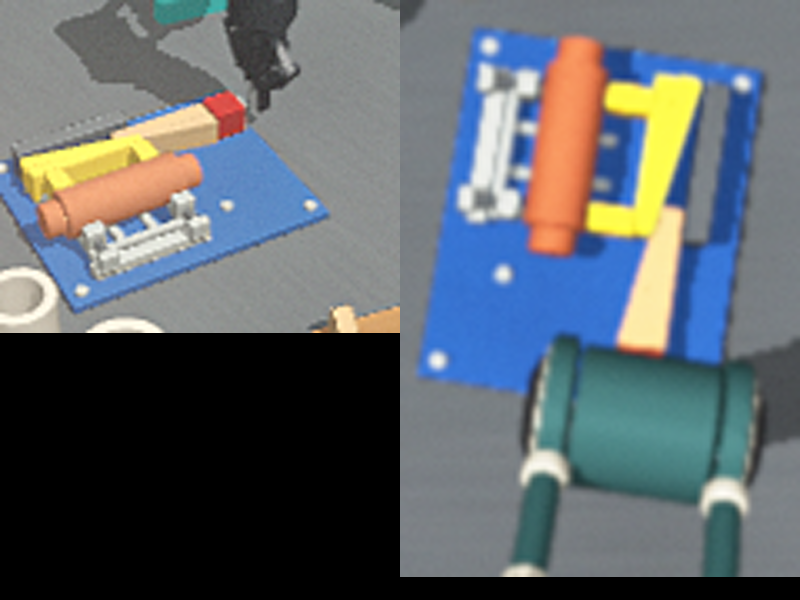

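The wedge is started and released, and the closed fingers stand behind its red head. Pushing in small steps, watching the force.

```bash
python3 -m handwheel '[[0.002,0.0015,-0.0017,0,0,0,0],[0.004,0,0,0,0,0,0],[0.004,0,0,0,0,0,0],[0,0,0,0,0,0,0]]'; python3 -m handwheel '[[0.003,0,0,0,0,0,0],[0.003,0,0,0,0,0,0],[0.003,0,0,0,0,0,0],[0.003,0,0,0,0,0,0],[0,0,0,0,0,0,0]]' ; python3 goto.py 405.5 -45.4 18 80.25
```

```text
time: 21.68
tool_pos: [0.4161, -0.0472, 0.0185]
tcp_rot: [-1.567, 0.133, -0.134]
wrist_force: [1.2, 0.1, 0.1]
width: -0.004
time: 22.3
tool_pos: [0.4278, -0.0492, 0.0184]
tcp_rot: [-1.567, 0.133, -0.134]
wrist_force: [0.8, -0.1, 1.1]
width: -0.002
t 22.3 pos [427.8 -49.2  18.4] yaw 80.27 F [ 0.8 -0.1  1.1] w -0.2
shift(before turn) [-22.6   0.3  -0. ] turn [0.     0.0004 0.0006] q6 -1.57
```

```bash
for i in 1 2 3; do python3 -m handwheel '[[0.003,0,0,0,0,0,0],[0.003,0,0,0,0,0,0],[0.002,0,0,0,0,0,0],[0,0,0,0,0,0,0]]' | grep -E 'pos|force'; done
```

```text
tool_pos: [0.4353, -0.0505, 0.0182]
wrist_force: [-0.0, 0.5, 0.4]
tool_pos: [0.4436, -0.0519, 0.0184]
wrist_force: [-0.3, -0.4, 0.5]
tool_pos: [0.4515, -0.0533, 0.0184]
wrist_force: [-1.0, 0.3, -0.4]
```

```bash
python3 - <<'E'
from h import *
from workcell import optics
o=np.zeros((600,800,3),np.uint8)
for n,b,x in(("scene",(215,335,175,275),0),("top",(240,335,148,285),400)):
    c=optics.read_camera(n); np.savez(n+"8.npz",**c)
    k=cv2.resize(c["image"][b[2]:b[3],b[0]:b[1],::-1],None,fx=400/(b[1]-b[0]),fy=400/(b[1]-b[0]),interpolation=2); o[:k.shape[0],x:x+400]=k[:600,:400]
cv2.imwrite("pics/look8.png",o)
E
```

```text
(no output)
```

View pics/look8.png

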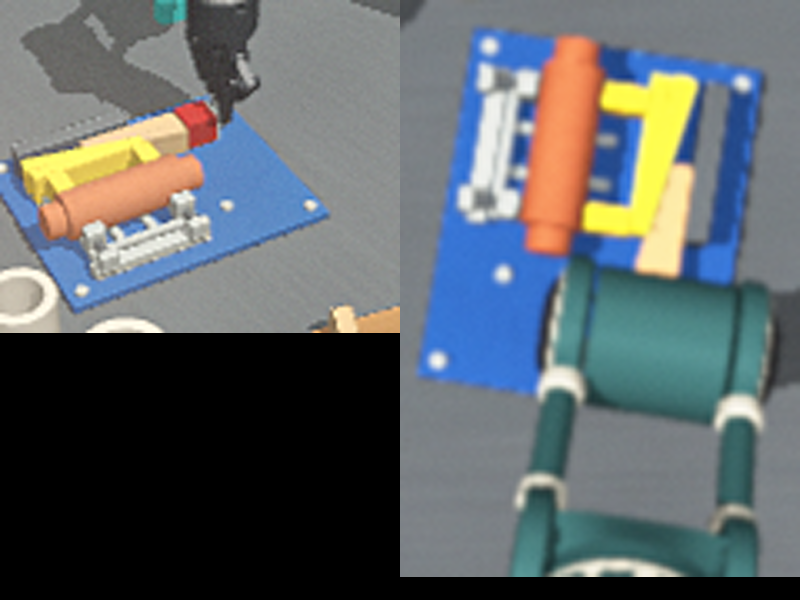

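The wedge is going in straight along the abutment and the jaw has started moving the core. Continuing.

```bash
for i in 1 2; do python3 -m handwheel '[[0.002,0,0,0,0,0,0],[0.002,0,0,0,0,0,0],[0.002,0,0,0,0,0,0],[0,0,0,0,0,0,0]]' | grep -E 'pos|force'; done
```

```text
tool_pos: [0.4573, -0.0543, 0.0183]
wrist_force: [-0.9, -0.2, 0.1]
tool_pos: [0.4626, -0.0553, 0.0181]
wrist_force: [-2.6, -1.6, 0.4]
```

```bash
for i in 1 2 3; do python3 -m handwheel '[[0.001,0,0,0,0,0,0],[0.001,0,0,0,0,0,0],[0,0,0,0,0,0,0]]' | grep -E 'pos|force'; done
```

```text
tool_pos: [0.4648, -0.0556, 0.0181]
wrist_force: [-2.3, -0.0, -0.5]
tool_pos: [0.4667, -0.0559, 0.0182]
wrist_force: [-2.8, -1.0, -0.6]
tool_pos: [0.4675, -0.0562, 0.0181]
wrist_force: [-7.0, -0.9, 2.9]
```

```bash
for i in 1 2; do python3 -m handwheel '[[0.001,0,0,0,0,0,0],[0,0,0,0,0,0,0],[0,0,0,0,0,0,0]]' | grep -E 'pos|force'; done
```

```text
tool_pos: [0.4679, -0.0562, 0.018]
wrist_force: [-8.4, -0.5, 3.7]
tool_pos: [0.468, -0.0561, 0.0178]
wrist_force: [-10.3, -0.3, 4.0]
```

```bash
for i in 1 2; do python3 -m handwheel '[[0.001,0,0,0,0,0,0],[0,0,0,0,0,0,0],[0,0,0,0,0,0,0]]' | grep -E 'pos|force'; done
```

```text
tool_pos: [0.4684, -0.0562, 0.0177]
wrist_force: [-11.0, 0.4, 5.7]
tool_pos: [0.4688, -0.0562, 0.0175]
wrist_force: [-12.7, 0.9, 6.1]
```

```bash
for i in 1 2 3; do python3 -m handwheel '[[0.001,0,0,0,0,0,0],[0,0,0,0,0,0,0],[0,0,0,0,0,0,0]]' | grep -E 'pos|force'; done
```

```text
tool_pos: [0.4692, -0.0562, 0.0173]
wrist_force: [-13.8, 0.9, 7.4]
tool_pos: [0.4697, -0.0563, 0.0172]
wrist_force: [-13.2, 2.3, 8.4]
tool_pos: [0.47, -0.0563, 0.017]
wrist_force: [-14.0, 0.6, 8.9]
```

```bash
for i in 1 2; do python3 -m handwheel '[[0.001,-0.0005,0,0,0,0,0],[0,0,0,0,0,0,0],[0,0,0,0,0,0,0]]' | grep -E 'pos|force'; done
```

```text
tool_pos: [0.4706, -0.0564, 0.0171]
wrist_force: [-14.4, 1.2, 6.1]
tool_pos: [0.4711, -0.0565, 0.0171]
wrist_force: [-15.3, 1.9, 3.7]
```

```bash
for i in 1 2 3; do python3 -m handwheel '[[0.001,-0.0003,0,0,0,0,0],[0,0,0,0,0,0,0],[0,0,0,0,0,0,0]]' | grep -E 'pos|force'; done
```

```text
tool_pos: [0.4715, -0.0565, 0.0171]
wrist_force: [-15.5, 1.4, 3.8]
tool_pos: [0.4719, -0.0566, 0.0171]
wrist_force: [-15.6, 1.6, 3.2]
tool_pos: [0.4724, -0.0567, 0.0172]
wrist_force: [-15.5, 2.0, 2.3]
```

```bash
for i in 1 2 3; do python3 -m handwheel '[[0.001,0,0,0,0,0,0],[0,0,0,0,0,0,0],[0,0,0,0,0,0,0]]' | grep -E 'pos|force'; done
```

```text
tool_pos: [0.4727, -0.0567, 0.0171]
wrist_force: [-18.4, 2.1, 4.1]
tool_pos: [0.4731, -0.0568, 0.0171]
wrist_force: [-20.1, 2.7, 6.5]
tool_pos: [0.4735, -0.0569, 0.0171]
wrist_force: [-21.7, 2.8, 7.3]
```

That reached about 21 N, inside the 14–25 N window. Backing off and checking.

```bash
python3 -m handwheel '[[-0.004,0,0,0,0,0,0],[-0.006,0,0,0,0,0,0],[-0.01,0,0,0,0,0,0],[-0.02,0,0,0,0,0,0],[0,-0.04,0,0,0,0,0],[0,-0.05,0,0,0,0,0],[0,-0.05,0,0,0,0,0],[0,0,0,0,0,0,0]]';  python3 -m handwheel '[[-0.02,0,0.04,0,0,0,0],[-0.02,0,0.05,0,0,0,0],[0,0,0.05,0,0,0,0],[0,0,0.05,0,0,0,0],[0,0,0.05,0,0,0,0],[0,0,0,0,0,0,0],[0,0,0,0,0,0,0]]'; python3 - <<'E'
from h import *
from workcell import optics
o=np.zeros((600,800,3),np.uint8)
for n,b,x in(("scene",(215,335,175,275),0),("top",(240,335,148,285),400)):
    c=optics.read_camera(n); np.savez(n+"9.npz",**c)
    k=cv2.resize(c["image"][b[2]:b[3],b[0]:b[1],::-1],None,fx=400/(b[1]-b[0]),fy=400/(b[1]-b[0]),interpolation=2); o[:k.shape[0],x:x+400]=k[:600,:400]
cv2.imwrite("pics/look9.png",o)
E
```

```text
time: 32.65
tool_pos: [0.4492, -0.0528, 0.1665]
tcp_rot: [-1.568, 0.122, -0.144]
wrist_force: [-0.3, -0.4, -0.1]
width: -0.003
time: 33.52
tool_pos: [0.4448, 0.1911, 0.1596]
tcp_rot: [-1.567, 0.133, -0.132]
wrist_force: [-0.8, -0.8, 0.2]
width: 0.004
```

View pics/look9.png

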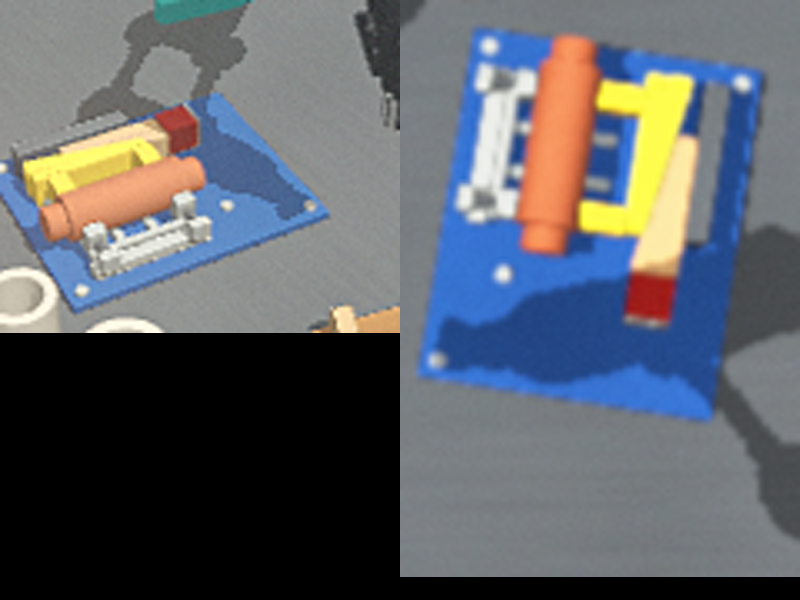

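```bash
python3 - <<'E'
from edge import *
t=dict(np.load("top9.npz")); im=t["image"].astype(float); ch=im[...,0]-im[...,2]
o=np.array([622.13,5.18]); a=np.radians(-9.75); Rm=np.array([[np.cos(a),-np.sin(a)],[np.sin(a),np.cos(a)]]); F=lambda x,y:o+Rm@np.array([x,y])
q=lambda p:((p-o)@Rm)
g=im.sum(2)
print("pt",q(onplane(t,[[298.9,224.5]],.046)[:,:2]*1000))
X=q(onplane(t,[[298.9,224.5]],.046)[:,:2]*1000)[0,0]
print("head/taper edge", np.median(q(edge(t,F(X+40,-100),F(X+40,-76),.043,im[...,1],half=.010))[:,0]).round(1))
print("tip", np.median(q(edge(t,F(X+150,-103),F(X+150,-90),.040,ch,half=.008))[:,0]).round(1))
for x in(X+45,X+60,X+85): print("flank",q(edge(t,F(x,-105),F(x+8,-105),.040,ch,half=.006))[:,1].mean().round(1))
for x in(-20,0,20):
    ys=np.linspace(-40,35,301); W=np.array([F(x,y)/1000 for y in ys]); p=proj(t,np.c_[W,np.full(301,.043)])
    I=map_coordinates(ch,[p[:,1],p[:,0]],order=1); th=(np.percentile(I,80)+I.min())/2; print(x,ys[np.where(np.diff(np.sign(I-th)))[0]].round(1))
for x0,z in((-84,.03),(84,.061)):
    xs=np.linspace(x0-15,x0+15,121); W=np.array([F(x,0)/1000 for x in xs]); p=proj(t,np.c_[W,np.full(121,z)])
    I=map_coordinates(ch,[p[:,1],p[:,0]],order=1); th=(I.max()+I.min())/2; print(x0,xs[np.where(np.diff(np.sign(I-th)))[0]].round(1))
E
```

```text
pt [[-123.80409638  -89.78265018]]
head/taper edge -82.9
tip 27.4
flank -105.8
flank -107.4
flank -106.8
-20 [-22.2  25.2]
0 [-23.2  26.5]
20 [-23.2  25.8]
-84 [-81.]
84 [87.]
```

```bash
python3 - <<'E'
from h import *
from workcell import optics
a=dict(np.load("top0.npz"))["image"]; c=optics.read_camera("top"); b=c["image"]
cv2.imwrite("pics/final.png",np.hstack([b[:,:,::-1]])); 
E
```

```text
(no output)
```

View pics/final.png

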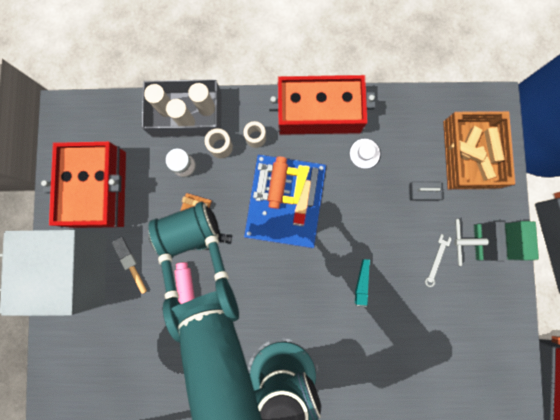

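The core is clamped at (280,182) and the wedge locked at (303,205). The bystanders stand where they did, and the arm hovers clear at about 0.16 m. Handing in.

```bash
python3 -c "
from workcell import workorder,bot
print(bot.read_state()['time']); print(workorder.finish_job())"
```

```text
33.675
the job is handed in; nothing more can be done
None
```

The job is done and handed in at about 34 s. The core lies on the ribs, clamped between the stop and the jaw, and the wedge is locked in its slot.

I set the core down until the ribs carried it and released it without a drop. I started the wedge about 25 mm into the slot, let go of it, and then pushed it on by its red head with closed fingers. The force climbed slowly to about 22 N, and I stopped there.

**Last checks (top camera):**
- **Wedge:** its origin is at fixture x ≈ -48 mm, about 52 mm past free entry. The butt (≈ -124 mm) is where the last push left it (≈ -125 mm), so it did not spring back.
- **Core:** its centre is at y ≈ +1.5 mm, against the stop and about 24 mm from the jaw pads, which fits being pinched.
- **Rest of the bench:** by eye, nothing else has moved, and the arm stands clear.

**What was not perfect:**
- **Core position:** it lies about 3 mm off centre along x, which I left.
- **Wedge flank:** it read 1 to 2 mm beyond the abutment face, which I take to be camera error or shadow.
- **Scene camera:** it disagreed with the top camera by 2 to 6 mm on the fixture, so I relied on the top one.
- **Upward force:** up to 9 N showed on the fingers while pushing, most likely friction on the cap.

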